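Swivel the caddy cover and put the dropper bottle away

ROBOT

A 6-joint arm with a two-finger parallel gripper is mounted at the origin on the work surface. World frame = base frame: x ahead of the robot, y to its left, z up, the work surface at z = 0. Lengths are in m, angles in degrees, forces in N, time in s.
With the tool pointing down it reaches from about 0.4 to 0.825 m from the base axis. Payload 7 kg.
Tool frame: the origin (TCP) lies midway between the tips of the shut fingers; the grasp point (between the pads) lies ctrl.grasp_offset behind it (ctrl.grasp_offset is the distance from the TCP to the grasp point, in m); z points along the fingers, y is the line along which they close (so a half turn about z gives the same grasp; the last joint's range is limited). The gripper opens to 88 mm and grips with 3 to 60 N. Pads are 19 mm wide; open, the fingers measure 130 mm over their backs; the gripper's body (78 mm by 193 mm) begins 47 mm behind the grasp point.
Start: joints at [-55.056, 20.546, 0.682, 0, -70.136, -16.507], TCP at [0.213, -0.64, 0.191] pointing down, gripper open.
Joint ranges: [-176.03, 176.03], [-82.01, 121.73], [-58.28, 71.71], [-173.87, 95.51], [-174.79, -0.11], [-173.66, 173.66]. Speed limits (degrees/s): [136.94, 136.94, 172.46, 180, 180, 180].

INTERFACE

Orientations are given as [roll, pitch, yaw] about the fixed x, y, z axes, in that order (R = Rz(yaw) Ry(pitch) Rx(roll)).
In Python, from plant import ctrl gives the robot as it stands. The module is installed in compiled form; this text tells all that it offers.
- The arm moves only by the tool send_rows, never from a script. Its argument "increments" is a list that holds one entry, the list of rows, each a list of 4 numbers: the shift along the world's x, y, z normalised to -1 to 1, where 1 is 0.2 m, then the turn about the world's z normalised to -1 to 1, where 1 is 1.5 rad. In form: [[[x, y, z, roll], ...]]. A call has 1 to 12 rows; each row is the pose to reach, as a shift and turn from the pose commanded when the call began; what a row does not reach only later rows make up. A row lasts 1/8 s, in which the tool goes at most 62.5 mm and 10.7 degrees, less where a joint would pass 70% of its speed; a pose out of reach is approached as far as the arm can. A call with a number of a shift or a turn outside -1 to 1 is refused whole. A call with a gripper value outside its range is refused whole. "jaw" is the opening, from 0 (shut) to 1 (fully open), set as the call begins (left out, the last holds). The fingers move at their own pace and stop on an object; the grip force is fixed at half the most. Time passes only in rows, so rows that repeat a pose let the fingers close. It gives the time, the measured TCP pose, the force, the opening and the grip force at its end, in the units of the state.
- ctrl.get_obs(): the state, without advancing time (a new reading comes with each control period).
- ctrl.snapshot(name): name is "side" or "top"; returns the picture (400x640x3 uint8, red, green, blue); there is no depth.
- ctrl.calibration(name): a dict with "mtx" (3x3 intrinsics, pixels), "eye" and "attitude" of the camera in the world. Camera axes: x right, y up, looking along -z (the intrinsics and any distortion apply to the point x, -y, -z); pixel columns grow to the right and rows downward; lengths in m; the calibration is good to about 2 mm. A picture is of the moment at which its call begins. calibration takes no time and is no camera call.
- ctrl.close_job(): hands the job in; it is judged then, once.
Trained networks look in the newest picture that a camera, given by its name, has taken for a name from the list of things; names that differ only in an ending like _2 or _b are one class to them, and where a whole thing is asked for, a point or a joint stands for the part that bears it (a point fixed in the world has none). Each returns a list of dicts, best first, with "conf" (0 to 1); they miss things now and then, are a little off and sometimes report something else, mostly with a low value. They report only what shows in the picture. A call takes as long as a camera call. They do not tell look-alikes from the thing itself.
- ctrl.trace(thing, camera): "mask" (400x640 bool, what is visible of it) and "bbox" ([left, top, right, bottom] in pixels, round what is visible of it).
- ctrl.spot_point(thing, camera): "pixel" ([row, column] in pixels: a listed point, or the origin of a listed thing).
The state is a dict: "clock": time; "joint_pos": joint angles; "qvel": joint speeds; "tau": joint torques, N m; "tool_pos": TCP position; "orientation": TCP orientation; "force": force on the tool from outside, world axes, zero at the start; "moment": the same for the moment, N m; "opening": finger opening in m; "gripper_force": force on a finger pad.
Only numpy, scipy, OpenCV 4.12 (cv2) and the standard library are available. Lean on these libraries where they do the work, as an engineer would, in place of code of your own. Each camera call takes 0.05 s, during which the arm holds its last target. There are 200 camera calls.

TASK

Turn the round caddy's swivel cover until its open window clicks into place squarely over the bay that has the flap, and let go. Then put the amber dropper bottle away through the window: lower it gently, without dropping it, so that it stands upright on the floor of that bay. Never tip the bottle over, and leave the soap cage, the comb and the lidded box where they are.

Things in the scene. Friction and masses are not known exactly. Their poses are not given: they have to be found in the camera images.
- caddy: round rattan-look plastic caddy, fixed: drum of 115 mm outer radius, 55 mm tall, wall 4 mm, floor 5 mm. Origin on its axis at counter level, z up. Walls at +-45 and +-135 degrees from its x axis make four quarter bays, hidden by the swivel cover (top face 62 mm up, 118 mm radius) except under the window. The bay on its +x axis has a low outer mouth (58 mm wide, sill 20 mm high) with a flap
- flap_edge (a point): middle of the free upper edge of the small drop-down flap (54 mm wide, 34 mm long) that hangs half open, leaning outwards, at the mouth of the flap bay, on the caddy's +x side; it need not be touched
- bay (a point): centre of the floor of the flap bay, 65 mm from the caddy's axis along the caddy's +x, 5 mm above the counter. The bay is a quarter circle of 111 mm inner radius, about 46 mm clear from this point to the walls
- cover (a joint): angle of the swivel cover about the caddy's vertical axis, rad: 0 = window squarely over the flap bay, positive = turned counter-clockwise seen from above; range -0.7 to 2.5. It starts between 0.9 and 2.2, so it is turned clockwise. A spring detent pulls it in within about 0.06 of 0 and of 1.57; passing a click takes about 3 N at the post; elsewhere it stays where it is left
- post_top (a point): centre of the top of the upright round finger post on the cover, 14 mm diameter, rising 38 mm above the cover (top 100 mm above the counter); 85 mm from the caddy's axis, straight across the axis from the window; it turns with the cover
- window (a point): centre of the cover's window at the height of its top face (62 mm), 65 mm from the caddy's axis; the window is a missing quarter (90 degrees) of the cover disc, open to its outer edge, and turns with the cover. It lies 85+65 mm from the post, straight across the axis
- dropper_bottle: compact amber glass dropper bottle, loose, standing on the counter: body 32 mm diameter up to 50 mm, black collar 24 mm diameter from 57 to 77 mm, rubber bulb 15 mm diameter up to 98 mm height; about 60 g. Origin at the centre of its underside, z up along the bottle
- soap_cage: bystander: stainless wire soap cage with a bar of soap, 84 x 124 x 36 mm; origin at the centre of its underside
- comb: bystander: black plastic wide comb lying flat, 170 x 48 x 6 mm, long side along its x; origin on its underside near the middle
- ceramic_box: bystander: small round terracotta-orange glazed ceramic box with a knobbed lid, 80 mm diameter, 65 mm tall; origin at the centre of its underside
There are look-alikes about, which are no part of the job. Of the things that look like the dropper_bottle, the largest one is meant.

How it is judged:
By the outcome, as a careful person would: the job done as asked, in the order asked, and still so for the second after the job is handed in, with the robot touching nothing.
It also fails if it takes over 51 s, if anything falls off the work surface, if the arm or the gripper's body presses on something with over 40 N, if the wrist force passes 120 N, or if a joint passes its speed limit or range.

## Working session

There is one attempt and no reset: what is moved stays moved. The work goes in short steps, Python scripts to look and compute and a tool call to move; the robot and the scene stay as the last step left them, time stands still between calls to the robot, and variables do not carry over. Pictures are saved under pics/ and viewed, at most 10 in all, crops included, and the job is handed in when it is done.

Besides the shell and the picture viewer there is one more tool, called as name(argument=value, ...), one argument or row to a line, values as JSON. send_rows: Moves the arm, as the interface text tells. Its arguments: {"type":"object","properties":{"increments":{"type":"array"},"jaw":{"type":"number"}},"required":["increments"]}

```bash
mkdir -p pics; cat > h.py <<'E'
import numpy as np, cv2
from plant import ctrl
from scipy.spatial.transform import Rotation as R
def cam(n):
    c=ctrl.calibration(n); A=np.array(c['attitude'],float)
    if A.shape!=(3,3): A=R.from_euler('xyz',A,degrees=True).as_matrix()
    return np.array(c['mtx'],float),np.array(c['eye'],float),A,c
def ray(n,px):
    K,e,A,c=cam(n); r,q=px
    d=np.linalg.inv(K)@[q,r,1]; d=A@[d[0],-d[1],-d[2]]
    return e,d/np.linalg.norm(d)
def tri(a,b):
    (e,d),(f,g)=ray('side',a),ray('top',b)
    s,t=np.linalg.lstsq(np.c_[d,-g],f-e,rcond=None)[0]
    p,q=e+s*d,f+t*g
    return (p+q)/2,np.linalg.norm(p-q)
def onz(n,px,z):
    e,d=ray(n,px); return e+d*(z-e[2])/d[2]
def proj(n,p):
    K,e,A,c=cam(n); v=A.T@(np.array(p)-e); u=K@[v[0],-v[1],-v[2]]; return u[[1,0]]/u[2]
E
python3 - <<'E'
from h import *
for n in ('side','top'):
    cv2.imwrite(f'pics/{n}0.png',ctrl.snapshot(n)[:,:,::-1]); print(cam(n)[3])
o=ctrl.get_obs(); print(o['tool_pos'],o['orientation'],o['clock'],o['opening'],ctrl.grasp_offset)
for t in 'flap_edge bay post_top window dropper_bottle caddy soap_cage comb ceramic_box'.split():
    for n in ('side','top'):
        print(t,n,[(np.round(d['pixel']).tolist(),round(d['conf'],2)) for d in ctrl.spot_point(t,n)][:4])
E
```

```text
{'mtx': array([[423.62043483,   0.        , 321.40761099],
       [  0.        , 423.62043483, 196.46153555],
       [  0.        ,   0.        ,   1.        ]]), 'eye': array([ 0.47395627, -0.71295103,  0.6732021 ]), 'attitude': array([53.14262448,  1.07925189, -5.50876351])}
{'mtx': array([[503.04115897,   0.        , 315.52429047],
       [  0.        , 503.04115897, 201.20736811],
       [  0.        ,   0.        ,   1.        ]]), 'eye': array([0.43408177, 0.07525491, 1.2794384 ]), 'attitude': array([  5.99418604,  -0.37508425, -90.48295531])}
[ 0.21330418 -0.63989894  0.19062982] [ 1.79914096e+02 -9.43875734e-03 -1.61565232e+02] 0.1 0.08730609135017793 0.0188
flap_edge side [([235.0, 388.0], 0.55)]
flap_edge top [([156.0, 350.0], 0.8)]
bay side []
bay top [([188.0, 334.0], 0.74)]
post_top side [([225.0, 303.0], 0.67)]
post_top top [([230.0, 355.0], 0.95), ([143.0, 413.0], 0.35)]
window side []
window top []
dropper_bottle side [([330.0, 321.0], 0.97), ([362.0, 315.0], 0.76), ([327.0, 350.0], 0.75)]
dropper_bottle top [([225.0, 430.0], 0.78), ([228.0, 454.0], 0.69), ([205.0, 430.0], 0.42), ([158.0, 197.0], 0.41)]
caddy side [([228.0, 326.0], 0.65)]
caddy top [([212.0, 324.0], 0.91)]
soap_cage side [([167.0, 263.0], 0.92), ([301.0, 423.0], 0.6)]
soap_cage top [([272.0, 206.0], 0.59)]
comb side [([157.0, 362.0], 0.66)]
comb top [([159.0, 198.0], 0.66)]
ceramic_box side [([301.0, 424.0], 0.58)]
ceramic_box top [([140.0, 416.0], 0.9)]
```

View pics/side0.png

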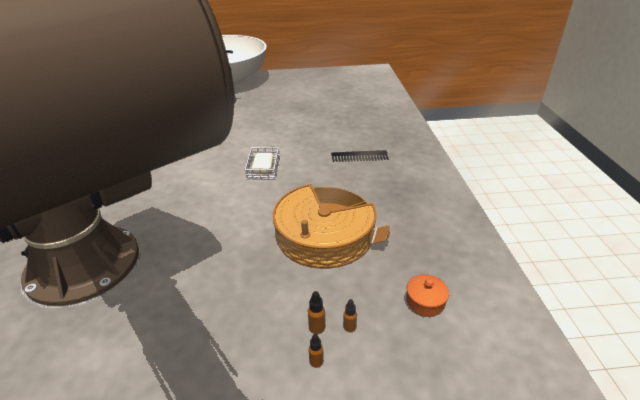

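View pics/top0.png

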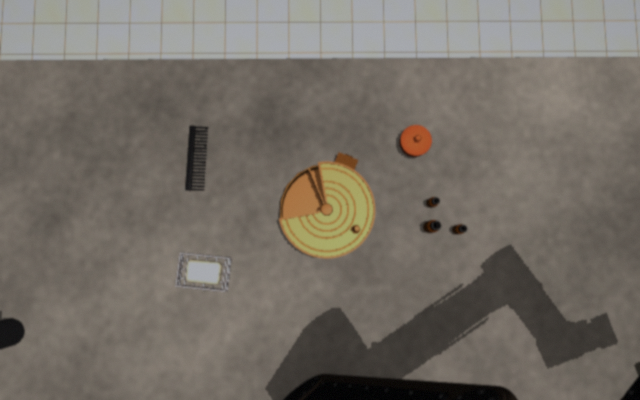

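The side view shows the caddy at about row 225, column 325, with its post at (228,304) and the flap at (235,382). There are three bottles at (320,317), (318,350) and (352,316). In the top view the bottles are at (226,431), (202,432) and (229,458), the post at (229,355) and the flap at (160,346). The candidate is the bottle at side (320,317) / top (226,431), because it looks tallest and thickest. I'll confirm that in a crop and measure.

```bash
python3 - <<'E'
from h import *
P=lambda *a:print(*[np.round(x,4) if not isinstance(x,str) else x for x in a])
im=cv2.imread('pics/side0.png')[270:385,280:380]; cv2.imwrite('pics/crop.png',cv2.resize(im,None,fx=5,fy=5,interpolation=cv2.INTER_CUBIC))
P('caddy',*tri((228,326),(212,324)), onz('side',(228,326),0),onz('top',(212,324),0))
P('post',*tri((225,303),(230,355)),onz('top',(230,355),.1),onz('side',(225,303),.1))
P('flap',*tri((235,388),(156,350)))
for n in('side','top'):
    for d in ctrl.trace('dropper_bottle',n)[:5]: print(n,np.round(d['bbox']),round(d['conf'],2),d['mask'].sum())
    for d in ctrl.trace('caddy',n)[:1]:
        print(n,np.round(d['bbox']),round(d['conf'],2))
        if n=='top':
            ys,xs=np.nonzero(d['mask']);c,r=cv2.minEnclosingCircle(np.c_[xs,ys].astype(np.float32)); print('circ',c,r)
    sp=ctrl.spot_point('dropper_bottle',n)
    for s in sp: P(n,s['pixel'],s['conf'],onz(n,s['pixel'],0))
# cover disc ellipse by yellow colour, top
t=cv2.cvtColor(cv2.imread('pics/top0.png'),cv2.COLOR_BGR2HSV)
m=cv2.inRange(t,(18,70,120),(35,255,255)); m[:, :270]=0;m[:,390:]=0
c=max(cv2.findContours(m,0,1)[0],key=cv2.contourArea); (cx,cy),r=cv2.minEnclosingCircle(c); P('disc',cx,cy,r,onz('top',(cy,cx),.062), onz('top',(cy,cx+r),.062))
for th in ('soap_cage','ceramic_box','comb'):
  for s in ctrl.spot_point(th,'top'): P(th,s['pixel'],s['conf'],onz('top',s['pixel'],0))
E
```

```text
caddy [0.5426 0.0445 0.0089] 0.0056 [0.5464 0.0548 0.    ] [0.5405 0.0444 0.    ]
post [ 0.4898 -0.0268  0.085 ] 0.0003 [ 0.4893 -0.0255  0.1   ] [ 0.4893 -0.0442  0.1   ]
flap [ 0.6786 -0.0218  0.0321] 0.0004
side [344. 299. 358. 332.] 0.82 376
side [308. 334. 326. 367.] 0.78 391
side [272. 182. 377. 250.] 0.37 4433
side [274. 180. 392. 271.] 0.73
side [329.5 321.3] 0.97 [ 0.5076 -0.23    0.    ]
side [362.  315.3] 0.76 [ 0.4908 -0.2951  0.    ]
side [326.7 349.8] 0.75 [ 0.5614 -0.2297  0.    ]
top [424. 217. 443. 232.] 0.74 197
top [421. 196. 442. 209.] 0.5 129
top [452. 227. 470. 237.] 0.47 141
top [277. 154. 374. 260.] 0.86
circ (328.7038269042969, 204.78662109375) 53.98187255859375
top [224.7 430.4] 0.78 [ 0.5059 -0.2265  0.    ]
top [228.4 454. ] 0.69 [ 0.496  -0.2864  0.    ]
top [205.1 429.9] 0.42 [ 0.5561 -0.2269  0.    ]
top [158.3 196.7] 0.41 [0.6819 0.371  0.    ]
disc 326.6407 209.9605 47.1136 [0.5403 0.0394 0.062 ] [ 0.5394 -0.0752  0.062 ]
soap_cage [271.7 205.6] 0.59 [0.3921 0.3439 0.    ]
ceramic_box [139.7 416. ] 0.9 [ 0.7268 -0.1963  0.    ]
comb [159.1 198.2] 0.66 [0.6798 0.3671 0.    ]
```

View pics/crop.png

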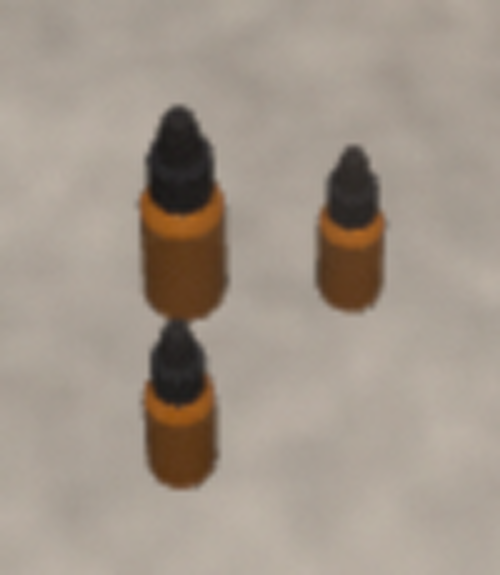

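The crop confirms it: the upper-left bottle at side (320,317) is clearly bigger than the one on the right (318,350) and the lower one (352,316). It stands at about (0.507,-0.228). One more refinement of the caddy axis, flap direction and post.

```bash
python3 - <<'E'
from h import *
from scipy.optimize import least_squares
t0=cv2.imread('pics/top0.png');t=cv2.cvtColor(t0,cv2.COLOR_BGR2HSV)
m=cv2.inRange(t,(18,70,120),(35,255,255)); m[:, :270]=0;m[:,390:]=0
c=max(cv2.findContours(m,0,cv2.CHAIN_APPROX_NONE)[0],key=cv2.contourArea)[:,0]
w=np.array([onz('top',(y,x),.062)[:2] for x,y in c])
f=least_squares(lambda p:np.hypot(*(w-p[:2]).T)-p[2],[.54,.04,.117],loss='cauchy',f_scale=.002).x
print('disc fit',f)
C=f[:2]
for n in('side','top'):
  ctrl.snapshot(n)
  for th in('flap_edge','post_top','bay'):
    for d in ctrl.spot_point(th,n)[:2]: print(n,th,d['pixel'],round(d['conf'],2), onz(n,d['pixel'],{'flap_edge':.035,'post_top':.1,'bay':.005}[th]))
  for d in ctrl.trace('flap_edge',n)[:2]: print('tr',n,np.round(d['bbox']),d['mask'].sum())
print('bottle top tri',tri((292,315.6),(226,436)), 'post',tri((220,304),(229,355)))
B=[.507,-.228]
for n in('side','top'):
  im=cv2.imread(f'pics/{n}0.png')
  def pl(pts,col):
    cv2.polylines(im,[np.round([proj(n,p)[::-1] for p in pts]).astype(int)],False,col,1)
  a=np.linspace(0,2*np.pi,60)
  pl([[C[0]+.118*np.cos(x),C[1]+.118*np.sin(x),.062] for x in a],(255,0,0))
  ang=np.radians(-24)
  pl([[C[0],C[1],.062],[C[0]+.14*np.cos(ang),C[1]+.14*np.sin(ang),.035]],(0,255,0))
  pl([[.4893,-.0255,.062],[.4893,-.0255,.1]],(255,0,255))
  pl([B+[0],B+[.098]],(255,255,0)); pl([[B[0]+.016*np.cos(x),B[1]+.016*np.sin(x),0] for x in a],(255,255,0))
  im=im[150:370,250:470] if n=='side' else im[120:260,260:480]
  cv2.imwrite(f'pics/ov_{n}.png',cv2.resize(im,None,fx=2.6 if n=='side' else 3.6,fy=2.6 if n=='side' else 3.6,interpolation=cv2.INTER_CUBIC))
E
```

```text
disc fit [0.54137384 0.03968417 0.11320673]
side flap_edge [231.1, 386.6] 0.75 [ 0.67724082 -0.01167937  0.035     ]
side post_top [223.5, 304.3] 0.93 [ 0.49224688 -0.03978416  0.1       ]
tr side [372. 227. 390. 242.] 217
top flap_edge [153.9, 347.5] 0.58 [ 0.68360671 -0.01536633  0.035     ]
top post_top [269.8, 205.5] 0.54 [0.39976298 0.32320181 0.1       ]
top bay [188.2, 334.3] 0.89 [0.60087182 0.01753056 0.005     ]
tr top [336. 158. 357. 169.] 205
bottle top tri (array([ 0.49898458, -0.21796176,  0.0921861 ]), np.float64(0.002913280683951916)) post (array([ 0.49206611, -0.02572454,  0.09773087]), np.float64(0.0006961966341417644))
```

View pics/ov_side.png

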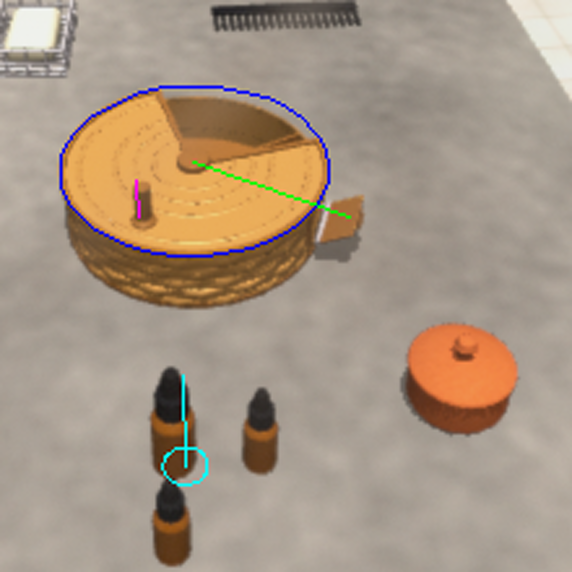

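View pics/ov_top.png

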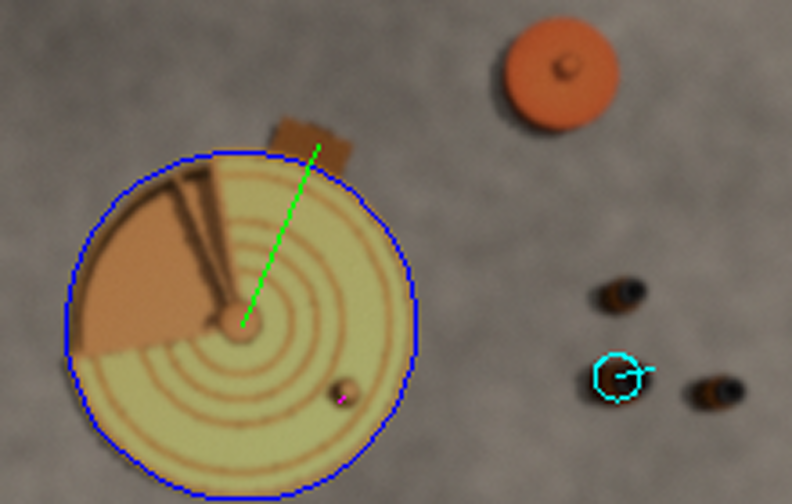

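The overlays show the disc fit is good. The post and bottle guesses are a few pixels off, so I'll use post ≈ (0.493,-0.030), bottle ≈ (0.500,-0.226) and a flap direction of about -21°. Heading to the post now.

send_rows(
  increments=[
    [[0.12, 0.25, 0, 0.14], [0.24, 0.5, 0, 0.28], [0.35, 0.76, 0, 0.42], [0.35, 0.76, 0, 0.426]],
  ],
  jaw=0.5,
)

```text
clock: 2.45
tool_pos: [0.2848, -0.4857, 0.1924]
orientation: [-179.9, 0.0, -124.5]
force: [-0.0, -0.5, -0.0]
opening: 0.0533
gripper_force: 0.0
```

send_rows(
  increments=[
    [[0.12, 0.25, 0, 0], [0.24, 0.5, 0, 0], [0.35, 0.76, 0, 0]],
  ],
)

```text
clock: 2.82
tool_pos: [0.354, -0.335, 0.1916]
orientation: [-180.0, 0.0, -125.0]
force: [2.0, -0.3, 0.3]
opening: 0.044
gripper_force: 0.0
```

send_rows(
  increments=[
    [[0.12, 0.25, 0, 0], [0.24, 0.5, 0, 0], [0.35, 0.76, 0, 0]],
  ],
)

```text
clock: 3.2
tool_pos: [0.4241, -0.1827, 0.1919]
orientation: [-179.9, 0.0, -124.9]
force: [1.2, 0.0, 0.2]
opening: 0.0437
gripper_force: 0.0
```

send_rows(
  increments=[
    [[0.12, 0.25, 0, 0], [0.24, 0.5, 0, 0], [0.35, 0.77, 0, 0], [0.35, 0.77, 0, 0], [0.35, 0.77, 0, 0]],
  ],
)

```text
clock: 3.82
tool_pos: [0.4932, -0.0302, 0.1913]
orientation: [180.0, -0.0, -124.9]
force: [-0.2, -0.0, 0.1]
opening: 0.0438
gripper_force: 0.0
```

```bash
python3 - <<'E'
from h import *
for s,t in [((221.5,305.8),(227.2,357)),((291.5,316),(225,439))]: print(tri(s,t))
C=np.array([.5414,.0397])
for p in [onz('top',(227.2,357),.1),onz('side',(221.5,305.8),.1)]: print('post',p, np.hypot(*(p[:2]-C)))
for p in [onz('top',(225,439),.095),onz('side',(291.5,316),.098),onz('side',(333.2,316.3),0)]: print('bottle',p)
o=ctrl.get_obs();print(o['tool_pos'],o['orientation'],o['joint_pos'],o['clock'],o['opening'])
E
```

```text
(array([ 0.49590717, -0.03053931,  0.0973111 ]), np.float64(4.7313847051209474e-05))
(array([ 0.50015468, -0.2232551 ,  0.0996514 ]), np.float64(0.0014659984211838522))
post [ 0.49579018 -0.03029851  0.1       ] 0.0835466792624008
post [ 0.49578112 -0.03372726  0.1       ] 0.08644445951138982
bottle [ 0.49967818 -0.22442766  0.095     ]
bottle [ 0.50096599 -0.22180605  0.098     ]
bottle [ 4.97610278e-01 -2.36982628e-01  1.11022302e-16]
[ 0.49323209 -0.0301939   0.19134421] [ 1.79984980e+02 -2.04761169e-02 -1.24892953e+02] [ 1.93353611e+01  3.33108415e+00 -2.15287903e+01 -2.38766590e-04
 -6.51655187e+01 -5.42282165e+01] 3.825 0.04377242703974525
```

send_rows(
  increments=[
    [[0.013, 0, -0.2, 0], [0.013, 0, -0.4, 0], [0.013, 0, -0.5, 0], [0.013, 0, -0.57, 0], [0.013, 0, -0.57, 0]],
  ],
)

```text
clock: 4.45
tool_pos: [0.4955, -0.0312, 0.077]
orientation: [180.0, -0.1, -125.0]
force: [-0.1, -0.0, 0.9]
opening: 0.0437
gripper_force: 0.0
```

send_rows(
  increments=[
    [[0, 0, 0, 0], [0, 0, 0, 0], [0, 0, 0, 0], [0, 0, 0, 0], [0, 0, 0, 0]],
  ],
  jaw=0.2,
)

```text
clock: 5.08
tool_pos: [0.4961, -0.0303, 0.0776]
orientation: [-180.0, 0.0, -124.9]
force: [0.2, 0.9, -0.1]
opening: 0.0177
gripper_force: 0.0
```

```bash
python3 - <<'E'
from h import *
o=ctrl.get_obs();print(o['tool_pos'],o['orientation'],o['force'],o['opening'],o['gripper_force'])
a=ctrl.snapshot('side')[150:300,230:430,::-1];cv2.imwrite('pics/post.png',cv2.resize(a,None,fx=4,fy=4,interpolation=cv2.INTER_CUBIC))
C=np.array([.5414,.0397]);p=o['tool_pos'][:2]-C
print(np.hypot(*p),np.degrees(np.arctan2(p[1],p[0])))
a0=np.arctan2(p[1],p[0])%(2*np.pi)
for e in (159.2,):
  q0=C+.085*np.array([np.cos(a0),np.sin(a0)])
  for a in np.linspace(a0,np.radians(e),17)[1:]:
    d=C+.085*np.array([np.cos(a),np.sin(a)])-o['tool_pos'][:2]; print(np.round(d/.2,3),round((a-a0)/1.5,3))
E
```

```text
[ 0.49609777 -0.03027645  0.0775607 ] [-1.79994971e+02  7.99787585e-03 -1.24945264e+02] [ 0.19176632  0.89528798 -0.08676195] 0.01773552542959865 0.0
0.08336063563543858 -122.91871605601698
[-0.034  0.014] -0.057
[-0.061  0.037] -0.113
[-0.087  0.063] -0.17
[-0.11   0.091] -0.227
[-0.131  0.12 ] -0.283
[-0.149  0.151] -0.34
[-0.165  0.184] -0.396
[-0.177  0.218] -0.453
[-0.187  0.252] -0.51
[-0.194  0.288] -0.566
[-0.198  0.324] -0.623
[-0.198  0.36 ] -0.68
[-0.196  0.396] -0.736
[-0.191  0.431] -0.793
[-0.182  0.467] -0.85
[-0.171  0.501] -0.906
```

View pics/post.png

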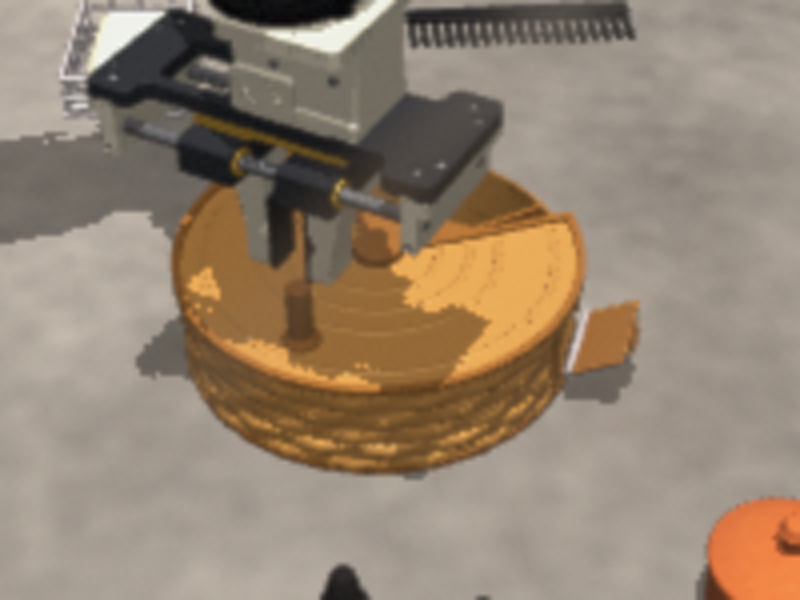

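```bash
python3 - <<'E'
from h import *
p=ctrl.get_obs()['tool_pos']
for n in('side','top'): print(n,proj(n,p),proj(n,p+[0,0,.0188]),proj(n,p+[0,0,.065]))
print(ctrl.get_obs()['joint_pos'])
for n in('side','top'):
  im=ctrl.snapshot(n)[:,:,::-1].copy()
  d=ctrl.spot_point('post_top',n)[:1]; print(n,[(x['pixel'],x['conf']) for x in d])
  r,c=proj(n,p)
  im[int(round(r)),int(round(c))]=(255,0,0)
  r0,c0=int(r)-50,int(c)-50
  cv2.imwrite(f'pics/z{n}.png',cv2.resize(im[r0:r0+80,c0:c0+100],(500,400),interpolation=cv2.INTER_NEAREST))
a=cv2.imread('pics/zside.png');b=cv2.imread('pics/ztop.png');cv2.imwrite('pics/z.png',cv2.resize(np.hstack([a,b]),(800,320)))
E
```

```text
side [228.51831678 306.26451318] [221.77987572 305.90488171] [204.47352525 304.98123955]
top [227.5775513  356.16192137] [227.15983322 356.85599633] [226.07499938 358.65854218]
[ 1.92057459e+01  1.00897185e+01 -3.03061228e+01 -6.18205307e-04
 -4.95983746e+01 -5.41520989e+01]
side [([225.0, 305.4], 0.61)]
top []
```

View pics/z.png

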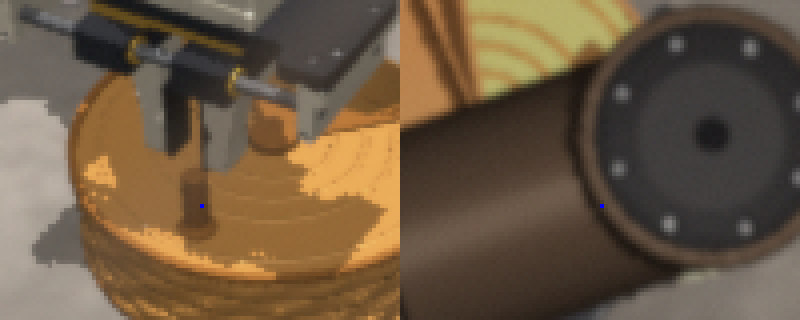

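The side picture shows the fingertips at about (218,303), above the post, while the reported TCP projects to (228,306). So the reported pose and the picture disagree. I'll check whether the offset is in height or sideways.

```bash
python3 - <<'E'
from h import *
p=ctrl.get_obs()['tool_pos']
for z in(.3,.4,.5,.6): print(z,proj('top',[p[0],p[1],z]),onz('top',(210,383),z))
for z in(.0776,.1,.11): print('tip mid',z,onz('side',(218,303.5),z), 'L',onz('side',(215.5,296),z),'R',onz('side',(220,310),z))
print({k:np.round(v,2) for k,v in ctrl.get_obs().items()})
E
```

```text
0.3 [221.64254817 366.08980946] [ 0.51855557 -0.06385375  0.3       ]
0.4 [217.99034224 372.16575167] [ 0.50993086 -0.04965085  0.4       ]
0.5 [213.40967645 379.78631338] [ 0.50130614 -0.03544795  0.5       ]
0.6 [207.49494656 389.6262725 ] [ 0.49268142 -0.02124505  0.6       ]
tip mid 0.0776 [0.49239874 0.00528994 0.0776    ] L [0.47640935 0.01590558 0.0776    ] R [ 0.5060953  -0.00321187  0.0776    ]
tip mid 0.1 [ 0.49170514 -0.02172238  0.1       ] L [ 0.4763171  -0.01150599  0.1       ] R [ 0.50488658 -0.02990445  0.1       ]
tip mid 0.11 [ 0.4913955  -0.03378146  0.11      ] L [ 0.47627591 -0.0237433   0.11      ] R [ 0.50434698 -0.04182078  0.11      ]
{'clock': np.float64(5.32), 'joint_pos': array([ 19.2 ,  10.1 , -30.31,  -0.  , -49.6 , -54.15]), 'qvel': array([-0.15,  0.08,  0.08, -0.04,  0.05, -0.08]), 'tau': array([  0.  , -38.16,  23.7 ,   5.66,  -0.04,   0.  ]), 'tool_pos': array([ 0.5 , -0.03,  0.08]), 'orientation': array([ 1.8000e+02, -1.0000e-02, -1.2495e+02]), 'force': array([-0.23, -0.81,  0.12]), 'moment': array([0.03, 0.03, 0.05]), 'gripper_force': np.float64(0.0), 'opening': np.float64(0.02)}
```

The top view puts the arm over the right xy, so the offset would be in height only. A short probe push along the arc will show whether the post is held.

send_rows(
  increments=[
    [[-0.034, 0.014, 0, -0.057], [-0.061, 0.037, 0, -0.113], [-0.061, 0.037, 0, -0.113]],
  ],
)

```text
clock: 5.7
tool_pos: [0.4836, -0.0228, 0.0775]
orientation: [180.0, 0.0, -134.6]
force: [0.2, -0.3, 0.5]
opening: 0.0177
gripper_force: 0.0
```

```bash
python3 - <<'E'
from h import *
o=ctrl.get_obs();print(o['tool_pos'],o['force'])
im=ctrl.snapshot('side')[:,:,::-1]
cv2.imwrite('pics/z2.png',cv2.resize(im[178:258,256:356],(800,600)[:1]+(600,),interpolation=cv2.INTER_CUBIC))
d=ctrl.spot_point('post_top','side');print([(x['pixel'],x['conf']) for x in d])
E
```

```text
[ 0.48364101 -0.02283552  0.07750321] [ 0.1993779  -0.3297871   0.51810772]
[([224.1, 301.4], 0.97)]
```

View pics/z2.png

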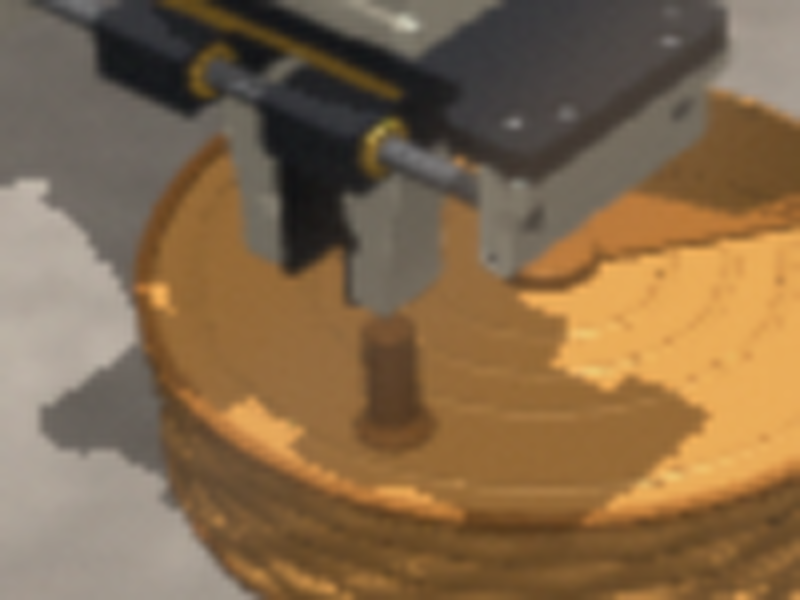

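The post at (224,305) did not move, and the fingertips passed above it. The real tips are therefore about 28 mm higher than reported. I'll go back over the post, open, and go lower in steps with an eye on the force.

send_rows(
  increments=[
    [[0.03, -0.02, 0.03, 0.056], [0.061, -0.037, 0.03, 0.113], [0.061, -0.037, 0.03, 0.113], [0.061, -0.037, 0, 0.113], [0.061, -0.037, -0.04, 0.113], [0.061, -0.037, -0.06, 0.113], [0.061, -0.037, -0.06, 0.113]],
  ],
  jaw=0.55,
)

```text
clock: 6.68
tool_pos: [0.4957, -0.0304, 0.0649]
orientation: [180.0, -0.0, -125.0]
force: [-1.1, -0.1, -0.1]
opening: 0.0482
gripper_force: 0.0
```

send_rows(
  increments=[
    [[0, 0, -0.04, 0], [0, 0, -0.07, 0], [0, 0, -0.07, 0]],
  ],
)

```text
clock: 7.05
tool_pos: [0.4955, -0.0305, 0.0508]
orientation: [180.0, -0.1, -125.0]
force: [0.2, 0.2, -0.0]
opening: 0.0483
gripper_force: 0.0
```

```bash
python3 - <<'E'
from h import *
o=ctrl.get_obs();print(o['tool_pos'],o['force'],o['opening'])
im=ctrl.snapshot('side')[:,:,::-1]
cv2.imwrite('pics/z3.png',cv2.resize(im[178:258,256:356],(800,600)[:1]+(600,),interpolation=cv2.INTER_CUBIC))
E
```

```text
[ 0.49554861 -0.03046383  0.05080709] [ 0.17386115  0.18431    -0.03779854] 0.048317995309225654
```

View pics/z3.png

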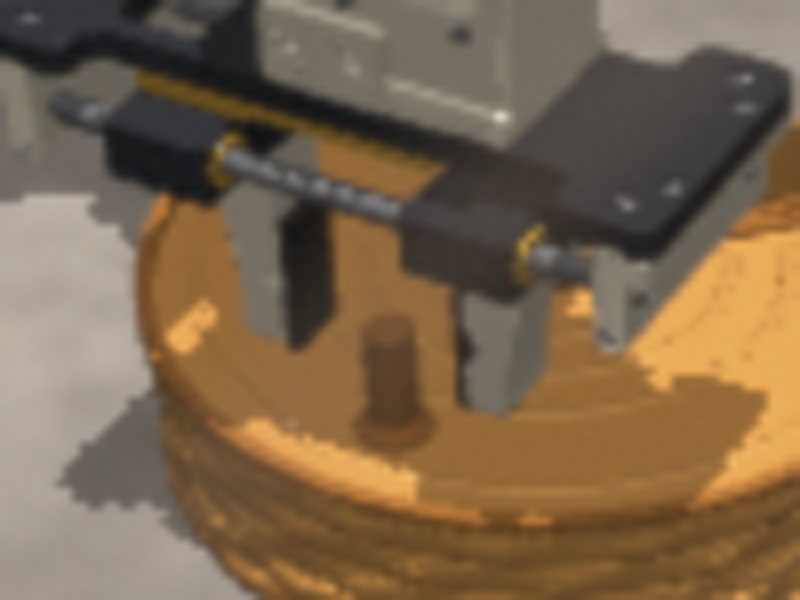

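The last crop shows the open fingers on both sides of the post (post at (390,370) in the crop, tips at about mid-post), with no contact force. Closing to a loose fit and sweeping the arc.

send_rows(
  increments=[
    [[0, 0, 0, 0], [0, 0, 0, 0], [0, 0, 0, 0], [0, 0, 0, 0], [0, 0, 0, 0]],
  ],
  jaw=0.2,
)

```text
clock: 7.72
tool_pos: [0.4961, -0.0303, 0.0515]
orientation: [-180.0, 0.0, -125.0]
force: [-0.0, -0.2, -0.2]
opening: 0.0178
gripper_force: 0.0
```

send_rows(
  increments=[
    [[-0.034, 0.014, 0, -0.057], [-0.061, 0.037, 0, -0.113], [-0.087, 0.063, 0, -0.17], [-0.11, 0.091, 0, -0.227], [-0.131, 0.12, 0, -0.283], [-0.149, 0.151, 0, -0.34]],
  ],
)

```text
clock: 8.48
tool_pos: [0.4664, 0.0001, 0.0516]
orientation: [-180.0, 0.0, -154.3]
force: [1.3, 0.0, -0.1]
opening: 0.0176
gripper_force: 0.3
```

```bash
python3 - <<'E'
from h import *
o=ctrl.get_obs();print(o['tool_pos'],o['force'],o['opening'])
ctrl.snapshot('side')
for d in ctrl.spot_point('post_top','side')[:2]: print(d['pixel'],d['conf'])
print(proj('side',[.4663,0,.1]), proj('side',[.496,-.0305,.1]))
E
```

```text
[4.66422829e-01 7.63913843e-05 5.16086490e-02] [ 1.27735282  0.01605397 -0.11818178] 0.017586976954362094
[216.3, 287.2] 0.75
[212.47615895 291.09298445] [220.50412027 305.80163386]
```

send_rows(
  increments=[
    [[-0.016, 0.033, 0, -0.056], [-0.028, 0.067, 0, -0.113], [-0.038, 0.101, 0, -0.17], [-0.045, 0.137, 0, -0.226], [-0.049, 0.173, 0, -0.283], [-0.049, 0.209, 0, -0.34], [-0.047, 0.245, 0, -0.396], [-0.042, 0.28, 0, -0.453], [-0.033, 0.316, 0, -0.51], [-0.022, 0.35, 0, -0.566], [-0.019, 0.359, 0, -0.58], [-0.019, 0.359, 0, -0.58]],
  ],
)

```text
clock: 10.07
tool_pos: [0.4625, 0.0717, 0.0514]
orientation: [180.0, -0.0, 156.1]
force: [-0.9, -0.3, -0.8]
opening: 0.0179
gripper_force: 0.0
```

send_rows(
  increments=[
    [[0, 0, 0, 0], [0, 0, 0, 0], [0, 0, 0, 0], [0, 0, 0, 0], [0, 0, 0.2, 0], [0, 0, 0.5, 0], [0, 0, 0.7, 0]],
  ],
  jaw=0.55,
)

```text
clock: 10.95
tool_pos: [0.4631, 0.0718, 0.1942]
orientation: [179.9, 0.1, 156.0]
force: [0.8, 0.1, -0.7]
opening: 0.0483
gripper_force: 0.0
```

send_rows(
  increments=[
    [[0.1, -0.3, 0, 0.12], [0.1, -0.6, 0, 0.24], [0.1, -0.9, 0, 0.35], [0.1, -1, 0, 0.43]],
  ],
)

```text
clock: 11.45
tool_pos: [0.4822, -0.1302, 0.1915]
orientation: [-180.0, 0.0, -166.8]
force: [0.1, -0.3, -1.6]
opening: 0.0483
gripper_force: 0.0
```

```bash
python3 - <<'E'
from h import *
o=ctrl.get_obs();print(o['tool_pos'],o['orientation'],o['joint_pos'],o['clock'])
C=np.array([.5414,.0397])
def ang(p): d=p[:2]-C; return np.round([np.hypot(*d),np.degrees(np.arctan2(d[1],d[0]))],3)
for n in('side','top'):
  im=ctrl.snapshot(n); cv2.imwrite(f'pics/s2{n}.png',im[:,:,::-1])
  for th,z in(('post_top',.1),('window',.062),('flap_edge',.032),('bay',.005)):
    for d in ctrl.spot_point(th,n)[:2]: p=onz(n,d['pixel'],z);print(n,th,np.round(d['pixel'],1),round(d['conf'],2),np.round(p,4),ang(p))
E
```

```text
[ 0.48216179 -0.13017042  0.19148952] [-1.79997595e+02  2.50268538e-03 -1.66766745e+02] [ 7.47811855e+00  3.83505728e+00 -2.09610655e+01  2.35994954e-03
 -6.52011460e+01 -8.42458533e+01] 11.45
side post_top [198.2 287.7] 0.64 [0.4607 0.052  0.1   ] [8.20000e-02 1.71339e+02]
side window [215.1 352.2] 0.57 [0.6034 0.0213 0.062 ] [  0.065 -16.578]
side flap_edge [233.4 385.4] 0.69 [ 0.6738 -0.0157  0.032 ] [  0.144 -22.703]
side bay [235.6 351.5] 0.62 [0.6022 0.0153 0.005 ] [  0.066 -21.823]
top flap_edge [157.3 349.1] 0.82 [ 0.6755 -0.0195  0.032 ] [  0.147 -23.816]
top bay [188.7 335.3] 0.94 [0.5996 0.015  0.005 ] [  0.063 -23.016]
```

send_rows(
  increments=[
    [[0.04, -0.25, 0, 0.11], [0.09, -0.467, 0, 0.22], [0.09, -0.467, 0, 0.289], [0.09, -0.467, -0.1, 0.289], [0.09, -0.467, -0.2, 0.289], [0.09, -0.467, -0.3, 0.289], [0.09, -0.467, -0.3, 0.289]],
  ],
  jaw=0.6,
)

```text
clock: 12.82
tool_pos: [0.4996, -0.221, 0.1302]
orientation: [179.9, -0.1, -142.2]
force: [-0.8, -0.1, 0.5]
opening: 0.0525
gripper_force: 0.0
```

```bash
python3 - <<'E'
from h import *
o=ctrl.get_obs();p=o['tool_pos'];print(p,o['orientation'],o['clock'])
b=np.array([.5,-.2235])
print('tip px est',proj('side',[p[0],p[1],p[2]+.027]))
A,B=cv2.imread('pics/ov_side.png')*0,0
im=ctrl.snapshot('side')[:,:,::-1].copy(); 
tp=ctrl.snapshot('top')[:,:,::-1].copy(); cv2.imwrite('pics/s3top.png',tp)
for d in ctrl.trace('dropper_bottle','side')[:4]: print(np.round(d['bbox']),round(d['conf'],2))
# angular profile of the cover: yellow at r 0.09 and 0.1
hsv=cv2.cvtColor(tp,cv2.COLOR_BGR2HSV); C=np.array([.5414,.0397])
for r in(.05,.075,.1):
  s=''
  for a in range(-90,270,6):
    y,x=proj('top',[C[0]+r*np.cos(np.radians(a)),C[1]+r*np.sin(np.radians(a)),.062]); h=hsv[int(round(y)),int(round(x))]
    s+='Y' if 18<=h[0]<=35 and h[1]>70 and h[2]>100 else '.'
  print(r,s)
s1=cv2.resize(im[170:370,240:400],(480,600),interpolation=cv2.INTER_CUBIC);s2=cv2.resize(tp[145:275,270:340+42],(320,372),interpolation=cv2.INTER_CUBIC)
o=np.zeros((600,800,3),np.uint8);o[:,:480]=s1;o[:372,480:]=s2;cv2.imwrite('pics/last.png',o)
E
```

```text
[ 0.49955791 -0.22102168  0.13018697] [ 1.79876841e+02 -1.20035591e-01 -1.42192868e+02] 12.825
tip px est [267.49057338 314.17071047]
[343. 299. 357. 330.] 0.9
[308. 334. 326. 367.] 0.84
[308. 292. 327. 332.] 0.78
0.05 ....................YYYYYY..................................
0.075 ....................YYYYYYYY................................
0.1 ....................YYYYYYYYYYYYYY.............YYYY.........
```

```bash
python3 - <<'E'
from h import *
for q in([.5,-.2235,.098],[.5,-.2235,0],[.5,-.2235+-.016,0]): print(proj('side',q))
hsv=cv2.cvtColor(cv2.imread('pics/s3top.png'),cv2.COLOR_BGR2HSV); C=np.array([.5414,.0397])
for r in(.05,.065,.08,.09,.1):
  a=np.arange(0,50,.5); v=[]
  for t in np.radians(a):
    y,x=proj('top',[C[0]+r*np.cos(t),C[1]+r*np.sin(t),.062]); v.append(cv2.getRectSubPix(hsv[:,:,2],(1,1),(float(x),float(y)))[0,0])
  v=np.array(v,float); g=np.convolve(v,np.r_[np.ones(6),-np.ones(6)],'same'); print(r,'edge',a[6+np.argmax(g[6:-6])],v[::10].astype(int))
E
```

```text
[292.30258862 315.53050413]
[326.95833671 316.94716428]
[334.24055689 317.70529368]
0.05 edge 32.5 [194 194 195 196 195 191 184 191 192 189]
0.065 edge 40.5 [194 195 195 195 195 191 191 190 190 190]
0.08 edge 29.5 [195 194 195 195 196 191 193 194 194 193]
0.09 edge 28.5 [194 194 193 193 193 187 193 194 194 195]
0.1 edge 22.5 [167 172 166 171 176 189 190 186 188 189]
```

send_rows(
  increments=[
    [[0, -0.01, -0.15, 0], [0, -0.01, -0.3, 0], [0, -0.01, -0.4, 0], [0, -0.01, -0.46, 0], [0, -0.01, -0.48, 0], [0, -0.01, -0.48, 0]],
  ],
)

```text
clock: 13.72
tool_pos: [0.5009, -0.2238, 0.036]
orientation: [-180.0, 0.0, -142.2]
force: [-0.8, -0.3, -0.8]
opening: 0.0525
gripper_force: 0.0
```

send_rows(
  increments=[
    [[0, 0, -0.015, 0], [0, 0, -0.03, 0], [0, 0, -0.03, 0]],
  ],
)

```text
clock: 14.1
tool_pos: [0.5003, -0.2237, 0.0294]
orientation: [180.0, -0.0, -142.2]
force: [0.1, 0.4, 1.0]
opening: 0.053
gripper_force: 0.0
```

send_rows(
  increments=[
    [[0, 0, 0, 0], [0, 0, 0, 0], [0, 0, 0, 0], [0, 0, 0, 0], [0, 0, 0, 0], [0, 0, 0, 0], [0, 0, 0, 0], [0, 0, 0, 0]],
  ],
  jaw=0.15,
)

```text
clock: 15.1
tool_pos: [0.5005, -0.2238, 0.0295]
orientation: [-180.0, 0.0, -142.2]
force: [0.9, -1.0, 0.5]
opening: 0.0227
gripper_force: 30.0
```

Opening 22.7 mm at 30 N means the collar is gripped. Lifting.

send_rows(
  increments=[
    [[0, 0, 0.05, 0], [0, 0, 0.15, 0], [0, 0, 0.3, 0], [0, 0, 0.45, 0], [0, 0, 0.6, 0], [0, 0, 0.6, 0]],
  ],
)

```text
clock: 15.85
tool_pos: [0.5021, -0.224, 0.1526]
orientation: [-179.8, 0.2, -142.2]
force: [-0.9, 0.4, -1.5]
opening: 0.0228
gripper_force: 30.0
```

```bash
python3 - <<'E'
from h import *
o=ctrl.get_obs();p=o['tool_pos'];print(p,o['force'],o['opening'],o['gripper_force'])
im=ctrl.snapshot('side')
for d in ctrl.trace('dropper_bottle','side')[:4]:
  ys,xs=np.nonzero(d['mask']); print(np.round(d['bbox']),round(d['conf'],2), cv2.fitLine(np.c_[xs,ys].astype(np.float32),2,0,.01,.01).ravel()[:2])
z=p[2]-.0295
print('expected base front/centre/z57',proj('side',[.5,-.2395,z]),proj('side',[.5,-.2235,z]),proj('side',[.5,-.2235,z+.057]))
E
```

```text
[ 0.5020831  -0.22404577  0.15263204] [-0.88887202  0.43852045 -1.54187003] 0.022760546213379817 29.994827806949615
[307. 335. 324. 368.] 0.93 [0.06786724 0.9976944 ]
[309. 249. 326. 289.] 0.76 [0.20652153 0.9784421 ]
[342. 299. 358. 333.] 0.75 [ 0.05164323 -0.9986656 ]
expected base front/centre/z57 [289.74674178 315.93441697] [282.50608028 315.13004176] [258.69612796 314.15673682]
```

send_rows(
  increments=[
    [[0.06, 0.15, 0, -0.08], [0.13, 0.3, 0, -0.18], [0.19, 0.45, 0, -0.28], [0.25, 0.6, 0, -0.38], [0.25, 0.6, 0, -0.38]],
  ],
)

```text
clock: 16.58
tool_pos: [0.5503, -0.1021, 0.1481]
orientation: [180.0, -0.1, -174.9]
force: [-0.0, 0.6, -1.3]
opening: 0.0225
gripper_force: 30.0
```

send_rows(
  increments=[
    [[0.06, 0.15, 0, -0.08], [0.13, 0.3, 0, -0.18], [0.19, 0.45, 0, -0.27], [0.26, 0.595, 0, -0.31], [0.26, 0.595, 0, -0.31], [0.26, 0.595, 0, -0.31]],
  ],
)

```text
clock: 17.32
tool_pos: [0.6016, 0.0146, 0.1486]
orientation: [-179.9, -0.1, 158.5]
force: [0.1, -0.5, -1.0]
opening: 0.0231
gripper_force: 30.0
```

```bash
python3 - <<'E'
from h import *
o=ctrl.get_obs();p=o['tool_pos'];print(p,o['orientation'],o['joint_pos'],o['force'],o['opening'])
im=ctrl.snapshot('side')[:,:,::-1].copy()
for d in ctrl.trace('dropper_bottle','side')[:4]: print(np.round(d['bbox']),round(d['conf'],2))
for d in ctrl.spot_point('post_top','side')[:2]: print(d['pixel'],d['conf'])
C=np.array([.5414,.0397]);a=np.linspace(0,6.283,80)
for col,z,t0 in((( 0,255,0),.062,-21.5),):
  pts=[[C[0],C[1],z]]+[[C[0]+.118*np.cos(np.radians(t)),C[1]+.118*np.sin(np.radians(t)),z] for t in np.linspace(t0-45,t0+45,20)]+[[C[0],C[1],z]]
  cv2.polylines(im,[np.round([proj('side',q)[::-1] for q in pts]).astype(int)],False,col,1)
r,c=proj('side',[p[0],p[1],p[2]-.0295]);im[int(r),int(c)]=(255,0,255)
cv2.imwrite('pics/last.png',cv2.resize(im[140:290,240:440],(800,600),interpolation=cv2.INTER_CUBIC))
E
```

```text
[0.60160341 0.01457874 0.14858274] [-1.79933494e+02 -8.85342392e-02  1.58546475e+02] [ 1.99674822e+01  1.55566663e+01 -1.22980977e+01 -9.83282831e-03
 -6.22556248e+01 -1.31416370e+02] [ 0.07398979 -0.54692058 -0.95283712] 0.023052720490264272
[348. 179. 366. 200.] 0.9
[309. 334. 326. 369.] 0.9
[343. 298. 357. 333.] 0.66
```

View pics/last.png

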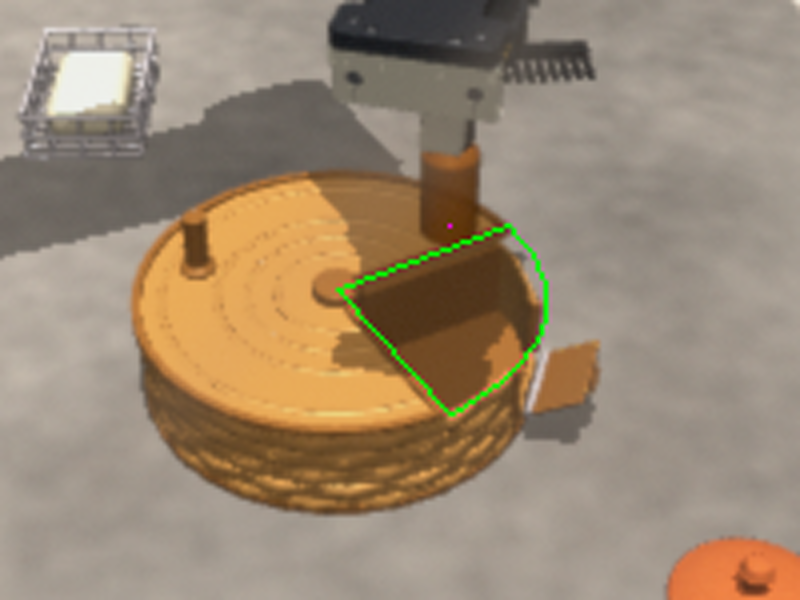

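The window sits squarely over the flap bay (green sector matches, apex at crop (340,292)), and the bottle hangs upright above it. Lowering.

send_rows(
  increments=[
    [[0, 0, -0.1, 0], [0, 0, -0.2, 0], [0, 0, -0.3, 0], [0, 0, -0.38, 0], [0, 0, -0.45, 0], [0, 0, -0.5, 0], [0, 0, -0.53, 0], [0, 0, -0.53, 0], [0, 0, -0.53, 0]],
  ],
)

```text
clock: 18.6
tool_pos: [0.6029, 0.0154, 0.0439]
orientation: [180.0, 0.0, 158.5]
force: [0.2, 0.1, -0.1]
opening: 0.0227
gripper_force: 30.0
```

send_rows(
  increments=[
    [[0, 0, -0.005, 0], [0, 0, -0.01, 0], [0, 0, -0.015, 0], [0, 0, -0.02, 0], [0, 0, -0.02, 0], [0, 0, -0.02, 0]],
  ],
)

```text
clock: 19.35
tool_pos: [0.6025, 0.0153, 0.0394]
orientation: [-180.0, -0.0, 158.5]
force: [-0.7, 0.4, -1.2]
opening: 0.0233
gripper_force: 30.0
```

send_rows(
  increments=[
    [[0, 0, -0.005, 0], [0, 0, -0.01, 0], [0, 0, -0.015, 0], [0, 0, -0.015, 0], [0, 0, -0.015, 0]],
  ],
)

```text
clock: 19.98
tool_pos: [0.6025, 0.0153, 0.0365]
orientation: [180.0, 0.0, 158.5]
force: [-0.9, 0.3, -1.1]
opening: 0.0233
gripper_force: 30.0
```

send_rows(
  increments=[
    [[0, 0, -0.003, 0], [0, 0, -0.006, 0], [0, 0, -0.006, 0], [0, 0, -0.006, 0]],
  ],
)

```text
clock: 20.48
tool_pos: [0.6025, 0.0153, 0.0353]
orientation: [180.0, 0.0, 158.5]
force: [0.0, 0.6, -0.2]
opening: 0.023
gripper_force: 30.0
```

send_rows(
  increments=[
    [[0, 0, -0.002, 0], [0, 0, -0.004, 0], [0, 0, -0.004, 0], [0, 0, -0.004, 0]],
  ],
)

```text
clock: 20.98
tool_pos: [0.6025, 0.0153, 0.0345]
orientation: [180.0, 0.0, 158.5]
force: [0.0, 0.0, 0.4]
opening: 0.0232
gripper_force: 30.0
```

send_rows(
  increments=[
    [[0, 0, -0.002, 0], [0, 0, -0.004, 0], [0, 0, -0.004, 0], [0, 0, -0.004, 0]],
  ],
)

```text
clock: 21.48
tool_pos: [0.6029, 0.0152, 0.0345]
orientation: [180.0, 0.1, 158.5]
force: [-0.8, -1.9, 5.5]
opening: 0.0232
gripper_force: 30.0
```

Floor contact (5.5 N at the expected height). Releasing and lifting.

send_rows(
  increments=[
    [[0, 0, 0.003, 0], [0, 0, 0.003, 0], [0, 0, 0.003, 0], [0, 0, 0.003, 0], [0, 0, 0.003, 0], [0, 0, 0.003, 0]],
  ],
  jaw=0.43,
)

```text
clock: 22.22
tool_pos: [0.6024, 0.0153, 0.0342]
orientation: [-180.0, -0.0, 158.5]
force: [-0.9, -1.1, 0.2]
opening: 0.0381
gripper_force: 0.0
```

send_rows(
  increments=[
    [[0, 0, 0.05, 0], [0, 0, 0.15, 0], [0, 0, 0.3, 0], [0, 0, 0.5, 0], [0, 0, 0.75, 0], [0, 0, 0.95, 0], [0, 0, 0.95, 0]],
  ],
)

```text
clock: 23.1
tool_pos: [0.6045, 0.0155, 0.2292]
orientation: [179.8, 0.4, 158.5]
force: [0.1, 0.6, -0.8]
opening: 0.0375
gripper_force: 0.0
```

send_rows(
  increments=[
    [[0, -0.25, 0, 0], [0, -0.5, 0, 0], [0, -0.75, 0, 0], [0, -1, 0, 0], [0, -1, 0, 0], [0, -1, 0, 0]],
  ],
)

```text
clock: 23.85
tool_pos: [0.6021, -0.1849, 0.2239]
orientation: [180.0, -0.0, 158.4]
force: [-0.7, -0.1, 0.0]
opening: 0.0374
gripper_force: 0.0
```

```bash
python3 - <<'E'
from h import *
o=ctrl.get_obs();print(o['tool_pos'],o['force'],o['opening'],o['clock'])
for n in('side','top'):
  cv2.imwrite(f'pics/end{n}.png',ctrl.snapshot(n)[:,:,::-1])
  for d in ctrl.trace('dropper_bottle',n)[:5]:
    ys,xs=np.nonzero(d['mask']); print(n,np.round(d['bbox']),round(d['conf'],2),cv2.fitLine(np.c_[xs,ys].astype(np.float32),2,0,.01,.01).ravel()[:2])
  for th in('post_top','window'):
    for d in ctrl.spot_point(th,n)[:1]: print(n,th,d['pixel'],round(d['conf'],2))
  print('expect bulb',proj(n,[.6025,.0153,.103]),'collar57',proj(n,[.6025,.0153,.062]), 'post',proj(n,[.5414-.085*.93,.0397+.085*.3665,.1]))
E
```

```text
[ 0.60209971 -0.18485286  0.2239422 ] [-0.71174378 -0.1084754   0.02579449] 0.03737615997244237 23.85
side [346. 204. 363. 239.] 0.82 [ 0.0353864  -0.99937373]
side [343. 299. 359. 331.] 0.73 [ 0.04018007 -0.9991925 ]
side [306. 334. 324. 368.] 0.64 [0.05341569 0.99857235]
side post_top [193.0, 285.5] 0.58
side window [216.8, 352.8] 0.62
expect bulb [202.40887343 352.69250996] collar57 [216.79339339 352.22994527] post [193.20513509 288.1583778 ]
top post_top [238.9, 311.8] 0.72
expect bulb [182.10873115 337.0476737 ] collar57 [184.49523892 336.22357558] post [241.85306107 314.00261064]
```

The bottle stands upright at side box (204–239, 346–363), with the bulb and post where expected. The arm is clear, so I'm handing in.

```bash
python3 -c "
from plant import ctrl
print(ctrl.close_job())"
```

```text
the job is handed in; nothing more can be done
None
```

I turned the cover so its window sits over the flap bay, stood the largest amber bottle upright on that bay's floor, and handed the job in at about 24 s; the click itself was judged only from the window's position, and the verdict was not shown.

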